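# Seat a flow-cell cartridge and snap its toggle clamp shut

## Task

Get the flow cell ready for a run: with the clamp still open, push the white cartridge along its channel until it is fully home against the end stop, then push the blue-gripped lever down past its dead point until it snaps into lock and the port block is clamped on the cartridge. Just push the parts, do not pick the cartridge up; leave everything else on the bench where it stands, and finish with the hand clear.

Things in the scene. Friction and masses are not known exactly. Their poses are not given: they have to be found in the camera images.
- station: fixed flow-cell station, dark grey plate 137 x 212 x 12 mm: channel at its left, toggle clamp at its right. Origin on the bench under the nest's middle (where the cartridge body sits when home); x along the channel from its open mouth (robot side) to the stop, y left, z up. Floor z 12 mm; black rails 12 mm high, 53 mm apart, flared at the mouth; stop face x +37 mm. Open clamp rises to z 150 mm
- cartridge: white loose flow-cell cartridge, pale blue window, 0.1 to 0.16 kg: body 75 (x) x 50 (y) x 16 mm, plus a ribbed tab 30 mm wide, 16 mm thick at its -x end (robot side), end face 62 mm from the origin. Origin: centre of the body's underside; x towards the stop. Starts in the channel's mouth 36 to 46 mm short of home; home: origin over the station's, z 12 mm, front face on the stop
- lever (a joint): clamp lever, rad: 0 = locked, down on its stop, grip level; grows as it is raised; about 1.1 (open) at the start. Dead point at 0.10: above it the sprung port block pushes the lever back up (felt below about 0.35, 5 to 10 N at the grip); past it, from about 0.07, the lever snaps down to 0 by itself and stays. Let go half way it may sink until the block rests on the cartridge (about 0.37)
- lever_pivot (a point): axis of the lever's hinge, parallel to the station's x; at station x = 0, y = -150 mm, z = 62 mm. The lever swings in the station's y-z plane on the right (-y) side of this axis, up and over towards the clamp when raised
- lever_grip (a point): point on the centreline of the lever's blue round grip (18 mm thick), 100 mm along the lever from its hinge axis and 4 mm off the line through the axis (upwards when the lever is down); the grip reaches from 40 to 120 mm from the axis. At lever = 0 it is at station y = -250 mm, z = 66 mm
- port_face (a point): centre of the underside of the black port block (32 x 40 mm, 17 mm high) that hangs sprung on the clamp arm's end; the lever swings it down onto the top of the cartridge (z = 28 mm)
- port_block: the same black port block with two brass fittings, origin at the centre of its underside
- spare_cartridge: spare grey cartridge with a yellowish window, same size, lying on the open bench to the right of the station; not to be touched
- flask_amber_2: small conical flask with amber broth, 52 mm wide, 85 mm high, behind the station; origin at the centre of its foot
- flask_amber_4: the other small conical flask, same size, behind the station; origin at the centre of its foot
- rubber_bulb: red rubber pipette bulb, 51 mm wide, 76 mm high, behind the station on the right; origin at the centre of its foot
- marker_pen: black and white marker pen, 132 mm long, lying on the green notebook on the right; origin at the middle of its underside

How it is judged:
By the outcome, as a careful person would: the job done as asked, in the order asked, and still so for the second after the job is handed in, with the robot touching nothing.
It also fails if it takes over 42 s, if anything falls off the work surface, if the arm or the gripper's body presses on something with over 40 N, if the wrist force passes 120 N, or if a joint passes its speed limit or range.

## Robot

A 6-joint arm with a two-finger parallel gripper is mounted at the origin on a cart in front of the work surface, level with it; the furniture and walls round the work are solid. World frame = base frame: x ahead of the robot, y to its left, z up, the work surface at z = 0. Lengths are in m, angles in degrees, forces in N, time in s.
With the tool pointing down it reaches from about 0.25 to 0.725 m from the base axis. Payload 9.7 kg.
Tool frame: the origin (TCP) lies midway between the tips of the shut fingers; the grasp point (between the pads) lies 19 mm behind it; z points along the fingers, y is the direction in which the jaws open and shut (so a half turn about z gives the same grasp; the last joint's range is limited). The gripper opens to 85 mm and grips with 20 to 120 N. Pads are 22 mm wide; open, the fingers measure 114 mm over their backs; the gripper's body (76 mm by 85 mm) begins 54 mm behind the grasp point. The pads swing forward as they close: fully open they stand 13 mm farther back than shut.
Start: joints at [-68.698, 4.979, 10.078, 95.1, 0, 90], TCP at [0.2, -0.512, 0.231] pointing down, gripper open.
Joint ranges: [-179.16, 179.16], [-48.56, 103.87], [-65.8, 70.77], [-126.05, 130.52], [-82.76, 87.17], [-180, 180]. Speed limits (degrees/s): [127.2, 127.2, 147.25, 180, 180, 180].

## Interface

Orientations are given as [roll, pitch, yaw] about the fixed x, y, z axes, in that order (R = Rz(yaw) Ry(pitch) Rx(roll)).
In Python, from workcell import get_obs, camera, get_calibration, job_done gives the robot as it stands.
- The arm moves only by the tool play_rows, never from a script. Its argument "commands" is text: rows parted by semicolons, each of 5 numbers parted by spaces: the opening, from 0 (shut) to 1 (fully open), then the shift along the world's x, y, z in mm, then the turn about the world's z in degrees. A call has 1 to 10 rows; each row is the pose to reach, as a shift and turn from the pose commanded when the call began; what a row does not reach only later rows make up. A row lasts 1/12 s, in which the tool goes at most 41.7 mm and 7.16 degrees, less where a joint would pass 70% of its speed; a pose out of reach is approached as far as the arm can. A call with a gripper value outside its range is refused whole. The fingers move at their own pace and stop on an object; "force" is the grip in N (left out, the last holds). Time passes only in rows, so rows that repeat a pose let the fingers close. It gives the time, the measured TCP pose, the force and the opening at its end, in the units of the state.
- get_obs(): the state, without advancing time (a new reading comes with each control period).
- camera(name): name is "side" or "top"; returns the picture (400x640x3 uint8, red, green, blue); there is no depth.
- get_calibration(name): a dict with "fx", "fy", "cx", "cy" (pixels), "k1" (the pictures are not rectified: a ray, as slopes to the right and down, at radius r is drawn at 1 + k1 r^2 times it, then the intrinsics apply), "eye" and "attitude" of the camera in the world. Camera axes: x right, y down, z forward; pixel columns grow to the right and rows downward; lengths in m; the calibration is good to about 2 mm. A picture is of the moment at which its call begins. get_calibration takes no time and is no camera call.
- job_done(): hands the job in, once; it reports no verdict.
The state is a dict: "time": time; "q": joint angles; "qd": joint speeds; "joint_efforts": joint torques, N m; "ee_pos": TCP position; "tcp_rot": TCP orientation; "wrist_force": force on the tool from outside, world axes, zero at the start; "torque": the same for the moment, N m; "opening": finger opening in m.
Only numpy, scipy, OpenCV 4.12 (cv2) and the standard library are available. Lean on these libraries where they do the work, as an engineer would, in place of code of your own. Each camera call takes 0.05 s, during which the arm holds its last target.

## Working session

There is one attempt and no reset: what is moved stays moved. The work goes in short steps, Python scripts to look and compute and a tool call to move; the robot and the scene stay as the last step left them, time stands still between calls to the robot, and variables do not carry over. Pictures are saved under pics/ and viewed, and the job is handed in when it is done.

Besides the shell and the picture viewer there is one more tool, called after "Request:" by a JSON object that holds its "method" and its "body". play_rows: Moves the arm, as the interface text tells. Its arguments: {"type":"object","properties":{"commands":{"type":"string"},"force":{"type":"number"}},"required":["commands"]}

```bash
mkdir -p pics; python3 - <<'E'
from workcell import *
import cv2
for n in("side","top"):
    cv2.imwrite(f"pics/{n}0.png",camera(n)[:,:,::-1]); print(n,get_calibration(n))
print(get_obs())
E
```

```text
side {'fx': 416.83084439214616, 'fy': 416.83084439214616, 'cx': 319.2093366880969, 'cy': 196.7364586105261, 'k1': 0.020854339789038175, 'eye': array([0.62809337, 1.0200378 , 0.66445391]), 'attitude': array([-1.17142791e+02, -1.50485710e-02,  1.78360354e+02])}
top {'fx': 378.93554670732465, 'fy': 378.93554670732465, 'cx': 318.9396593284049, 'cy': 202.17457486629814, 'k1': 0.005072072436380574, 'eye': array([ 0.44100099, -0.03733851,  0.94523531]), 'attitude': array([-169.69328122,    1.4846848 ,  -88.84707118])}
{'time': 0.1, 'q': array([-6.86969846e+01,  5.00839722e+00,  1.00387506e+01,  9.50996162e+01,
       -3.63115611e-04,  9.00010138e+01]), 'qd': array([-0.02199334, -0.15529818,  0.02255741,  0.07679975,  0.00149357,
        0.01449535]), 'joint_efforts': array([ 9.88869870e-04, -5.21562803e+01,  4.65650976e+01,  1.60376891e-02,
        5.69621227e-05,  3.68357291e-06]), 'ee_pos': array([ 0.19973822, -0.51222737,  0.23064748]), 'tcp_rot': array([-1.79930737e+02,  3.64340879e-04,  2.13020020e+01]), 'wrist_force': array([-0.61298115, -0.59827621,  0.53084908]), 'torque': array([-0.03211578, -0.01858455, -0.04286868]), 'opening': 0.08529085180761825}
```

View pics/top0.png

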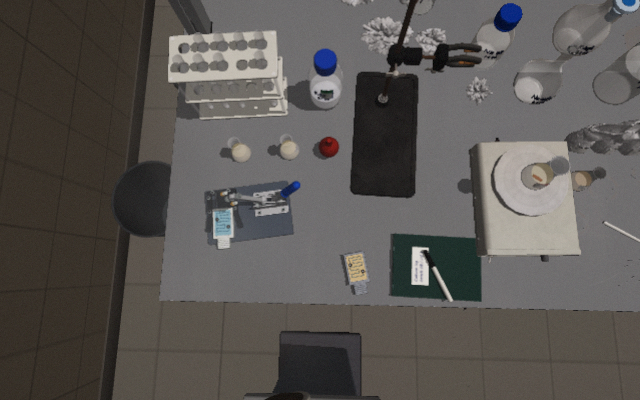

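View pics/side0.png

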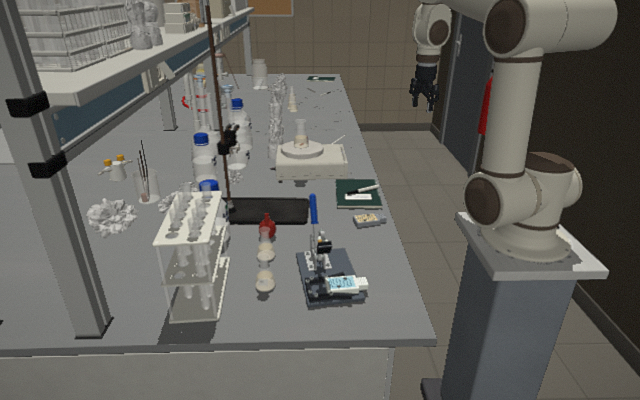

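```bash
cat > h.py <<'E'
from workcell import *
import cv2, numpy as np
from scipy.spatial.transform import Rotation as Ro
def cam(n):
    c=get_calibration(n); return c,Ro.from_euler('xyz',c['attitude'],degrees=True).as_matrix()
def ray(n,u,v):
    c,R=cam(n); d=np.array([(u-c['cx'])/c['fx'],(v-c['cy'])/c['fy']])
    s=d.copy()
    for _ in range(10): s=d/(1+c['k1']*(s@s))
    return c['eye'],R@np.array([s[0],s[1],1])
def onz(n,u,v,z):
    e,d=ray(n,u,v); return e+d*(z-e[2])/d[2]
def proj(n,p):
    c,R=cam(n); q=R.T@(np.array(p)-c['eye']); s=q[:2]/q[2]; s=s*(1+c['k1']*(s@s))
    return np.array([c['fx']*s[0]+c['cx'],c['fy']*s[1]+c['cy']])
E
python3 - <<'E'
from h import *
t=cv2.imread('pics/top0.png');s=cv2.imread('pics/side0.png')
cv2.imwrite('pics/topz.png',cv2.resize(t[170:260,195:315],None,fx=6.5,fy=6.5,interpolation=cv2.INTER_CUBIC))
cv2.imwrite('pics/sidez.png',cv2.resize(s[185:315,285:395],None,fx=4.6,fy=4.6,interpolation=cv2.INTER_CUBIC))
for p in [(206,190),(290,182),(294,237),(212,244)]: print(onz('top',*p,.012))
E
```

```text
[0.63722419 0.27755424 0.012     ]
[0.66105793 0.06464197 0.012     ]
[0.52199697 0.05004125 0.012     ]
[0.50112203 0.25252159 0.012     ]
```

View pics/topz.png

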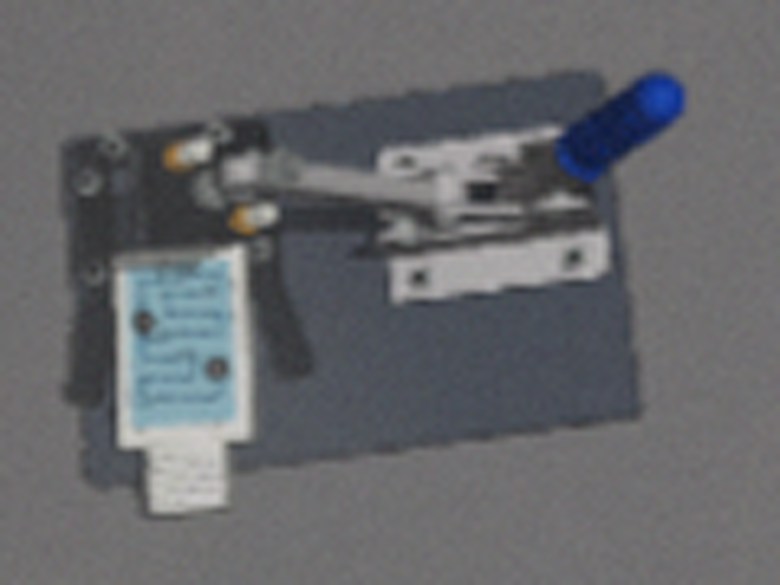

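View pics/sidez.png

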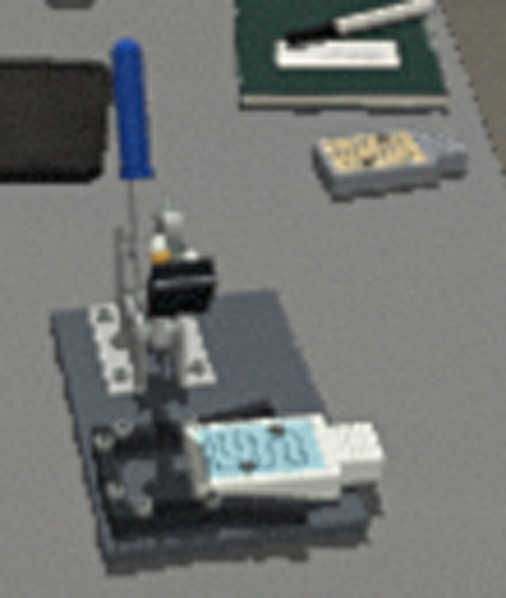

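```bash
python3 - <<'E'
from h import *
f=lambda u,v:(195+u/6.5-.5+.5/6.5,170+v/6.5-.5+.5/6.5)
P=lambda u,v,z:onz('top',*f(u,v),z)[:2]*1000
pl=[P(*p,.012) for p in [(62,142),(600,70),(640,415),(86,488)]]
for a in pl: print('plate',a.round(1))
d=(pl[1]-pl[0]+pl[2]-pl[3]); print('yaw from y-edge',np.degrees(np.arctan2(d[0],-d[1])),np.linalg.norm(d)/2)
d=(pl[0]-pl[3]+pl[1]-pl[2]); print('yaw from x-edge',np.degrees(np.arctan2(d[1],d[0])),np.linalg.norm(d)/2)
c=[P(*p,.028) for p in [(115,255),(243,245),(252,438),(119,448)]]
for a in c: print('cart',a.round(1))
d=(c[0]-c[3]+c[1]-c[2]); print('cart yaw',np.degrees(np.arctan2(d[1],d[0])),np.linalg.norm(d)/2,'ctr',np.mean(c,0))
for p in [(147,517),(228,507)]: print('tab',P(*p,.028).round(1))
# blue grip
for n in('top','side'):
    im=cv2.imread(f'pics/{n}0.png'); h=cv2.cvtColor(im,cv2.COLOR_BGR2HSV)
    m=cv2.inRange(h,(110,150,60),(130,255,255)); 
    k,l,st,ce=cv2.connectedComponentsWithStats(m)
    for i in range(1,k):
        if st[i,4]>60:
            ys,xs=np.where(l==i); q=np.c_[xs,ys].astype(float); mu=q.mean(0); w,v=np.linalg.eigh(np.cov((q-mu).T)); a=(q-mu)@v[:,1]; b=(q-mu)@v[:,0]
            print(n,st[i],mu.round(1),'ends',(mu+v[:,1]*a.min()).round(1),(mu+v[:,1]*a.max()).round(1),'width',np.ptp(b).round(1))
E
```

```text
plate [633.5 282.1]
plate [665.2  72.7]
plate [530.8  52.7]
plate [499.3 262.8]
yaw from y-edge 8.572797579802637 212.13198631026756
yaw from x-edge 8.315750196842663 135.72905145951114
cart [586.6 253. ]
cart [591.3 204.4]
cart [518.1 196.5]
cart [513.5 246.3]
cart yaw 5.70255000264565 73.53211644148166 ctr [552.3566965  225.04754933]
tab [488. 234.]
tab [492.2 203.9]
top [500   3  22  23 374] [510.7  13.3] ends [519.6  19.1] [501.3   7.1] width 20.5
top [314  49  22  26 422] [325.5  60.4] ends [319.8  50. ] [332.1  72.4] width 21.9
top [281 182  19  16 149] [289.9 189. ] ends [298.8 182.7] [281.1 195.2] width 8.3
side [232  99  10   8  75] [236.7 102.4] ends [241.6 103.8] [231.4 101. ] width 8.6
side [194 133  14  11 124] [200.5 137.9] ends [207.3 138.6] [193.8 137.2] width 10.6
side [199 180  19  11  93] [210.8 184.2] ends [217.5 185.1] [199.2 182.7] width 11.6
side [310 194   8  30 134] [312.9 208.8] ends [311.8 193.9] [313.9 223. ] width 6.0
```

```bash
python3 - <<'E'
from h import *
def tri(a,b):
    e1,d1=ray('top',*a);e2,d2=ray('side',*b)
    t=np.linalg.lstsq(np.c_[d1,-d2],e2-e1,rcond=None)[0]
    p,q=e1+d1*t[0],e2+d2*t[1]; return (p+q)/2*1000,np.linalg.norm(p-q)*1000
yaw=np.radians(8.44);ex=np.array([np.cos(yaw),np.sin(yaw)]);ey=np.array([-ex[1],ex[0]])
O=np.array([593,231.])
for n,a,b in [('tip',(298.8,182.7),(311.8,194)),('base',(281.1,195.2),(313.9,223)),('mid',(289.9,189),(312.9,208.8))]:
    p,e=tri(a,b); print(n,p.round(1),e.round(1),'station',((p[:2]-O)@ex).round(1),((p[:2]-O)@ey).round(1))
for p in [(633.5,282.1),(665.2,72.7),(530.8,52.7),(499.3,262.8)]:
    p=np.array(p)-O; print('plate st',(p@ex).round(1),(p@ey).round(1))
# predicted
for th in (1.05,1.1,1.15):
  for L in (40,80,120):
    r=L*np.cos(th)-4*np.sin(th);z=62+L*np.sin(th)+4*np.cos(th)
    p=O+ey*(-150-r); P=np.array([*p,z])/1000
    print(th,L,P.round(3),proj('top',P).round(1),proj('side',P).round(1))
E
```

```text
tip [621.4  29.4 165.4] 4.3 station -1.5 -203.6
base [612.   73.9 100.9] 5.9 station -4.3 -158.2
mid [617.   51.2 131.9] 0.0 station -2.7 -181.3
plate st 47.6 44.6
plate st 48.2 -167.2
plate st -87.7 -167.2
plate st -88.0 45.2
1.05 40 [0.617 0.066 0.099] [284.8 191.8] [312.9 222.5]
1.05 80 [0.62  0.047 0.133] [291.9 187.4] [311.6 207.5]
1.05 120 [0.623 0.027 0.168] [299.7 182.6] [310.3 192.5]
1.1 40 [0.617 0.068 0.099] [283.9 191.8] [313.  222.6]
1.1 80 [0.62  0.05  0.135] [290.2 187.4] [311.8 207.6]
1.1 120 [0.622 0.032 0.171] [297.1 182.6] [310.6 192.5]
1.15 40 [0.617 0.07  0.1  ] [283.1 191.9] [313.1 222.7]
1.15 80 [0.619 0.054 0.137] [288.5 187.5] [312.  207.7]
1.15 120 [0.622 0.038 0.173] [294.4 182.7] [310.9 192.6]
```

Request:
{"method": "play_rows", "body": {"commands": "0 262 724 0 -13;0 262 724 0 -13;0 262 724 0 -13;0 262 724 0 -13;0 262 724 0 -13;0 262 724 0 -13;0 262 724 0 -13;0 262 724 0 -13;0 262 724 0 -13;0 262 724 0 -13", "force": 60}}

```text
time: 0.93
ee_pos: [0.3415, -0.1187, 0.2312]
tcp_rot: [180.0, -0.0, 8.3]
wrist_force: [1.1, -0.9, -0.2]
opening: 0.0002
```

Request:
{"method": "play_rows", "body": {"commands": "0 121 331 0 0;0 121 331 0 0;0 121 331 0 0;0 121 331 0 0;0 121 331 0 0;0 121 331 0 0;0 121 331 0 0;0 121 331 0 0;0 121 331 0 0;0 121 331 0 0"}}

```text
time: 1.77
ee_pos: [0.4743, 0.1041, 0.2307]
tcp_rot: [-178.3, 0.1, 11.4]
wrist_force: [-0.5, -0.1, 0.4]
opening: -0.0001
```

Request:
{"method": "play_rows", "body": {"commands": "0 0 0 0 0;0 0 0 0 0;0 0 0 0 0"}}

```text
time: 2.02
ee_pos: [0.4733, 0.1033, 0.2315]
tcp_rot: [-178.3, 0.0, 11.4]
wrist_force: [-0.3, -0.4, 0.6]
opening: 0.0001
```

```bash
python3 - <<'E'
from h import *
print(get_obs())
E
```

```text
{'time': 2.0167, 'q': array([ 11.31105059,  -3.94200974,   1.09955587,  95.08874873,
         1.70080893, 179.94354694]), 'qd': array([-0.01734894, -0.40324015, -0.19323365, -0.05549046,  0.01676685,
       -0.00996431]), 'joint_efforts': array([ 1.48549327e-01, -4.13901722e+01,  4.64900601e+01, -4.70486353e-02,
        1.01118134e-01, -4.28248848e-05]), 'ee_pos': array([0.47331911, 0.10329988, 0.23148347]), 'tcp_rot': array([-1.78299145e+02,  4.55075526e-02,  1.13674788e+01]), 'wrist_force': array([-0.29154673, -0.39191615,  0.61404723]), 'torque': array([-0.04295837, -0.04194719, -0.02725082]), 'opening': 9.976968986601425e-05}
```

Request:
{"method": "play_rows", "body": {"commands": "0 0 0 0 70;0 0 0 0 70;0 0 0 0 70;0 0 0 0 70;0 0 0 0 70;0 0 0 0 70;0 0 0 0 70;0 0 0 0 70;0 0 0 0 70;0 0 0 0 70"}}

```text
time: 2.85
ee_pos: [0.4733, 0.1033, 0.2317]
tcp_rot: [-178.3, 0.0, 81.7]
wrist_force: [-1.1, -1.2, -0.4]
opening: -0.0
```

Request:
{"method": "play_rows", "body": {"commands": "0 -11 109 0 16.7;0 -11 109 0 16.7;0 -11 109 0 16.7;0 -11 109 -40 16.7;0 -11 109 -80 16.7;0 -11 109 -120 16.7;0 -11 109 -160 16.7;0 -11 109 -190 16.7;0 -11 109 -190 16.7"}}

```text
time: 3.6
ee_pos: [0.4591, 0.2108, 0.0355]
tcp_rot: [-177.8, 0.2, 98.1]
wrist_force: [-0.5, -0.3, -1.4]
opening: -0.0
```

```bash
python3 - <<'E'
from h import *
o=get_obs();print(o['ee_pos'],o['tcp_rot'],o['q'])
t=camera('top')[:,:,::-1];s=camera('side')[:,:,::-1]
a=cv2.resize(t[160:280,190:320],(400,370));b=cv2.resize(s[180:320,270:420],(400,370))
cv2.imwrite('pics/a1.png',np.hstack([a,b]))
E
```

```text
[0.45908639 0.21076318 0.03552675] [-177.81089481    0.1904213    98.07765174] [ 24.4151941    1.93513331 -14.8597549   75.35940699   0.43304124
 106.33303845]
```

View pics/a1.png

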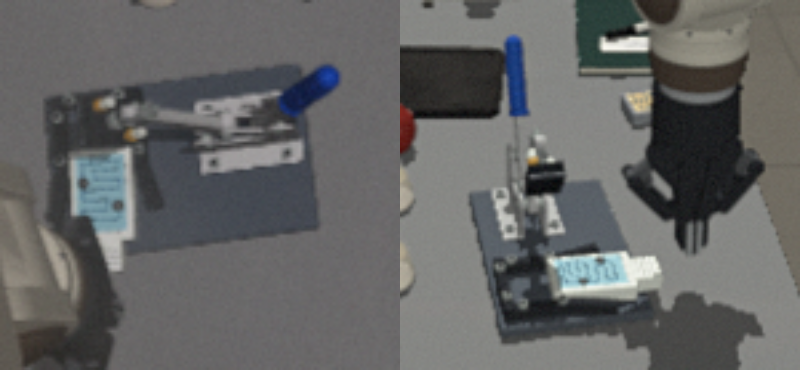

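Request:
{"method": "play_rows", "body": {"commands": "0 0 0 0 70;0 0 0 0 70;0 0 0 0 70;0 0 0 0 70;0 0 0 0 70;0 0 0 0 70;0 0 0 0 70;0 0 0 0 70;0 0 0 0 70;0 0 0 0 70"}}

```text
time: 4.53
ee_pos: [0.4644, 0.2134, 0.0451]
tcp_rot: [-178.5, 0.3, 168.5]
wrist_force: [-0.5, -0.9, -0.2]
opening: -0.0
```

```bash
python3 - <<'E'
from h import *
for a,b in [((227,198.5),(324.5,247)),((222.5,193.5),(320,240))]:
    e1,d1=ray('top',*a);e2,d2=ray('side',*b)
    t=np.linalg.lstsq(np.c_[d1,-d2],e2-e1,rcond=None)[0];print(e1+d1*t[0],e2+d2*t[1])
E
```

```text
[0.59789799 0.19553557 0.10898745] [0.59183717 0.19640664 0.10809289]
[0.60485995 0.20013685 0.13093732] [0.6026456  0.20043854 0.13057972]
```

Request:
{"method": "play_rows", "body": {"commands": "0 -4 0 0 7;0 -4 0 0 14;0 -4 -1 0 19.9;0 -4 -1 -13 19.9;0 -4 -1 -26 19.9;0 -4 -1 -26 19.9;0 -4 -1 -26 19.9"}}

```text
time: 5.12
ee_pos: [0.4597, 0.212, 0.0176]
tcp_rot: [-178.3, 0.2, -172.0]
wrist_force: [-0.6, 0.2, -0.4]
opening: 0.0002
```

```bash
python3 - <<'E'
from h import *
o=get_obs();print(o['ee_pos'],o['tcp_rot'],o['q'])
t=camera('top')[:,:,::-1];s=camera('side')[:,:,::-1]
a=cv2.resize(t[160:280,190:320],(400,370));b=cv2.resize(s[180:320,270:420],(400,370))
cv2.imwrite('pics/a2.png',np.hstack([a,b]))
E
```

```text
[0.45966921 0.21202978 0.01763045] [-1.78336903e+02  1.75634345e-01 -1.72012121e+02] [ 25.68425224   0.81685795 -18.00973812  71.5117567   -1.63776675
  17.70375896]
```

View pics/a2.png

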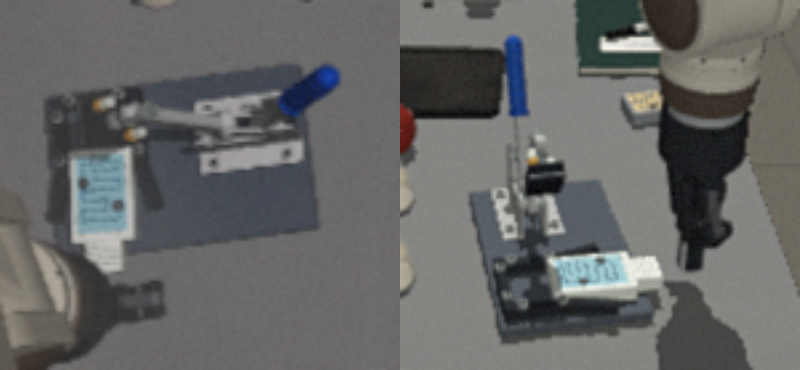

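Request:
{"method": "play_rows", "body": {"commands": "0 6 1 2 0;0 12 2 2 0;0 16 2.5 2 0;0 20 3 2 0;0 24 3.5 2 0;0 28 4 2 0;0 32 5 2 0;0 36 5.5 2 0;0 40 6 2 0;0 40 6 2 0"}}

```text
time: 6.05
ee_pos: [0.4995, 0.2179, 0.0172]
tcp_rot: [-178.3, 0.1, -172.0]
wrist_force: [0.2, -0.5, -0.2]
opening: -0.0001
```

```bash
python3 - <<'E'
from h import *
o=get_obs();print(o['ee_pos'],o['wrist_force'])
t=camera('top')[:,:,::-1];s=camera('side')[:,:,::-1]
a=cv2.resize(t[160:280,190:320],(400,370));b=cv2.resize(s[180:320,270:420],(400,370))
cv2.imwrite('pics/a3.png',np.hstack([a,b]))
E
```

```text
[0.49953136 0.2178693  0.01720114] [ 0.2181091  -0.54778614 -0.1587898 ]
```

View pics/a3.png

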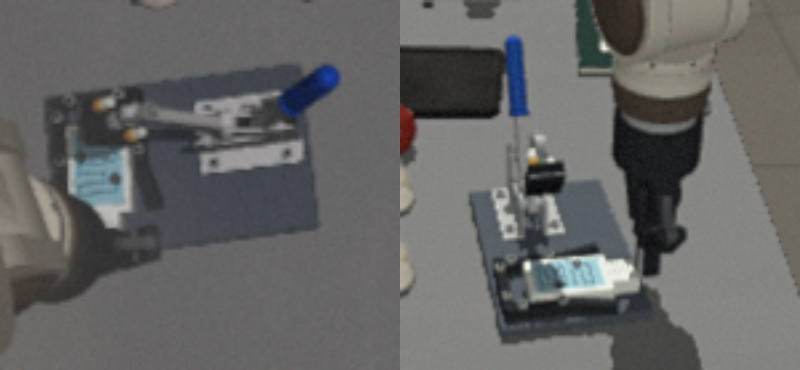

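Request:
{"method": "play_rows", "body": {"commands": "0 3 0.5 2 0;0 6 1 2 0;0 9 1.3 2 0;0 11 1.6 2 0;0 13 1.9 2 0;0 15 2.2 2 0;0 17 2.5 2 0;0 17 2.5 2 0"}}

```text
time: 6.82
ee_pos: [0.515, 0.22, 0.0191]
tcp_rot: [-178.3, -0.1, -172.0]
wrist_force: [-5.7, -2.0, 2.8]
opening: 0.0001
```

Request:
{"method": "play_rows", "body": {"commands": "0 1 0.2 0 0;0 2 0.3 0 0;0 3 0.4 0 0;0 3 0.4 0 0"}}

```text
time: 7.15
ee_pos: [0.5153, 0.2199, 0.0191]
tcp_rot: [-178.3, -0.4, -172.0]
wrist_force: [-20.4, -4.0, 12.4]
opening: 0.0
```

```bash
python3 - <<'E'
from h import *
o=get_obs();print(o['ee_pos'],o['wrist_force'])
t=camera('top')[:,:,::-1];s=camera('side')[:,:,::-1]
a=cv2.resize(t[170:250,195:265],(400,457),interpolation=2);b=cv2.resize(s[240:310,295:365],(400,457),interpolation=2)
cv2.imwrite('pics/a4.png',np.hstack([a,b]))
E
```

```text
[0.51529941 0.21993064 0.01906438] [-20.36300779  -3.95250729  12.42112313]
```

View pics/a4.png

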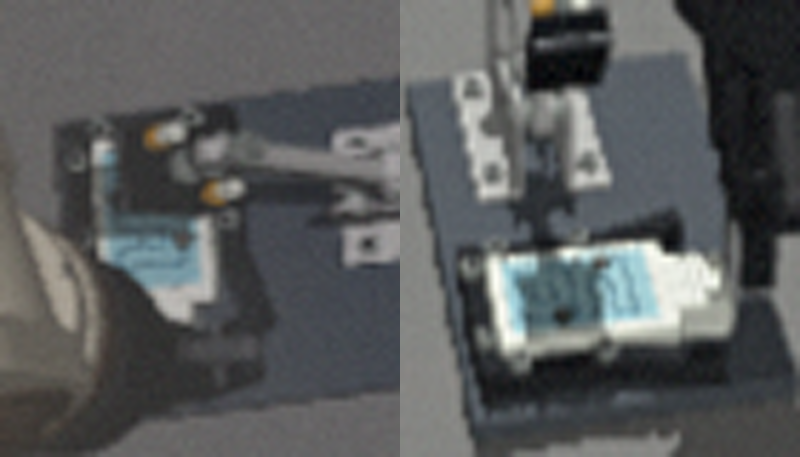

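Request:
{"method": "play_rows", "body": {"commands": "0 -4 -0.5 0 0;0 -15 -2 0 0;0 -40 -6 0 0;0 -70 -10 0 0;0 -70 -10 0 0"}}

```text
time: 7.67
ee_pos: [0.4448, 0.2096, 0.0185]
tcp_rot: [-178.3, -0.1, -172.0]
wrist_force: [0.6, -0.2, -0.4]
opening: 0.0
```

```bash
python3 - <<'E'
from h import *
o=get_obs();print(o['ee_pos'],o['wrist_force'])
t=camera('top')[:,:,::-1];s=camera('side')[:,:,::-1]
cv2.imwrite('pics/t5.png',t);cv2.imwrite('pics/s5.png',s)
a=cv2.resize(t[180:250,195:265],(400,400),interpolation=2);b=cv2.resize(s[240:310,295:365],(400,400),interpolation=2)
cv2.imwrite('pics/a5.png',np.hstack([a,b]))
E
```

```text
[0.44475785 0.20964973 0.01853146] [ 0.58969958 -0.23787719 -0.35116545]
```

View pics/a5.png

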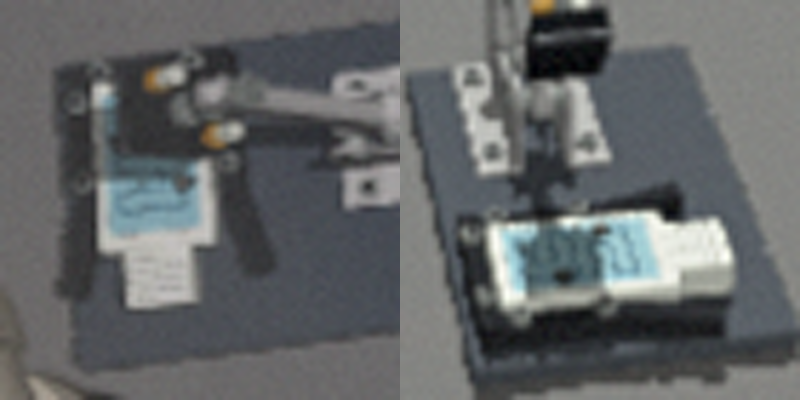

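```bash
python3 - <<'E'
from h import *
k=400/70
yaw=np.radians(8.44);ex=np.array([np.cos(yaw),np.sin(yaw)]);ey=np.array([-ex[1],ex[0]]);O=np.array([591,231.])
for n,u,v in [('tabL',127,308),('tabR',200,300),('bodyL',100,252),('bodyR',216,244),('frontL',92,83)]:
    p=onz('top',195+u/k-.5,180+v/k-.5,.028)[:2]*1000; print(n,p.round(1),((p-O)@ex).round(1),((p-O)@ey).round(1))
k2=400/70
for n,u,v in [('front top L',487,308),('front top R',487-20,222),('tab R',728,225),('tabL',735,255)]:
    p=onz('side',295+(u-400)/k2-.5,240+v/k2-.5,.028)[:2]*1000; print('side',n,p.round(1),((p-O)@ex).round(1),((p-O)@ey).round(1))
E
```

```text
tabL [526.  237.8] -63.3 16.2
tabR [530.  206.6] -63.9 -15.2
bodyL [549.9 251.1] -37.7 25.9
bodyR [554.2 201.2] -40.8 -24.0
frontL [623.8 259.9] 36.7 23.7
side front top L [628.2 266.2] 42.0 29.3
side front top R [636.2 211. ] 41.8 -26.4
side tab R [525.9 216.1] -66.6 -5.1
side tabL [524.9 235.9] -64.6 14.5
```

Request:
{"method": "play_rows", "body": {"commands": "0 30 12 0.5 0;0 55 16 0.5 0;0 63 17.3 0.5 0;0 66 17.7 0.5 0;0 68 18 0.5 0;0 69 18.2 0.5 0;0 70 18.3 0.5 0;0 71 18.5 0.5 0;0 71 18.5 0.5 0"}}

```text
time: 8.52
ee_pos: [0.5145, 0.2284, 0.0194]
tcp_rot: [-178.3, -0.6, -171.9]
wrist_force: [-32.3, -3.0, 20.7]
opening: -0.0005
```

Request:
{"method": "play_rows", "body": {"commands": "0 -4 -0.5 0 0;0 -10 -1.5 0 0;0 -8 -17.5 0 0;0 -5 -17 0 0;0 -2 -16.5 0 0;0 0 -16.2 0 0;0 1.5 -16 0 0;0 2.5 -16 0 0;0 2.5 -16 0 0"}}

```text
time: 9.27
ee_pos: [0.5167, 0.2116, 0.0195]
tcp_rot: [-178.2, -0.7, -172.0]
wrist_force: [-34.7, -10.1, 23.8]
opening: -0.0001
```

Request:
{"method": "play_rows", "body": {"commands": "0 -5 -1 0 0;0 -35 -5 0 0;0 -40 -6 40 0;0 -40 -6 80 0;0 -40 -6 120 0;0 -40 -6 160 0;0 -40 -6 200 0;0 -40 -6 230 0;0 -40 -6 230 0"}}

```text
time: 10.02
ee_pos: [0.4843, 0.2082, 0.2568]
tcp_rot: [-178.5, 0.6, -172.0]
wrist_force: [2.2, -0.1, 0.2]
opening: -0.0001
```

Request:
{"method": "play_rows", "body": {"commands": "0 138 -139 0 0;0 138 -139 0 0;0 138 -139 0 0;0 138 -139 0 0;0 138 -139 0 0;0 138 -139 0 0;0 138 -139 0 0;0 138 -139 0 0"}}

```text
time: 10.68
ee_pos: [0.6205, 0.0685, 0.2495]
tcp_rot: [-178.3, 0.0, -172.0]
wrist_force: [0.1, 0.5, 0.6]
opening: -0.0
```

```bash
python3 - <<'E'
from h import *
o=get_obs();print(o['ee_pos'],o['tcp_rot'],o['q'],o['wrist_force'])
t=camera('top')[:,:,::-1];s=camera('side')[:,:,::-1]
a=cv2.resize(t[160:280,190:320],(400,370));b=cv2.resize(s[150:310,250:410],(400,370))
cv2.imwrite('pics/a6.png',np.hstack([a,b]))
E
```

```text
[0.62047453 0.06848261 0.24948581] [-1.78310563e+02  3.29965325e-02 -1.72021430e+02] [ 7.0692141  16.1101107  24.91179888 98.74187568 -1.68870097 -0.90975049] [0.10816564 0.53407606 0.60869502]
```

View pics/a6.png

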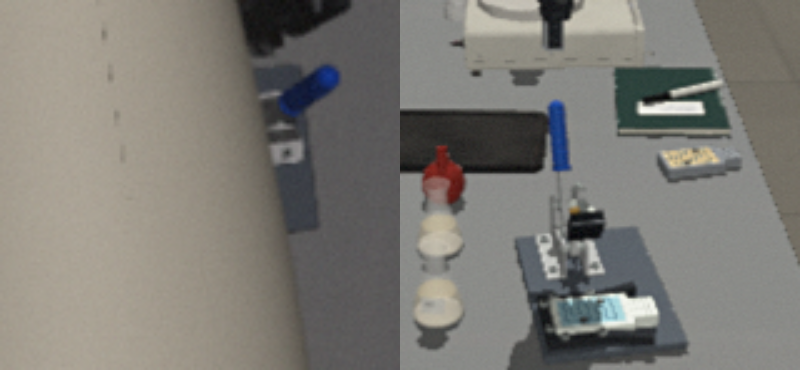

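Request:
{"method": "play_rows", "body": {"commands": "0 -4 -1.5 -30 0;0 -4 -1.5 -60 0;0 -4 -1.5 -75 0;0 -4 -1.5 -82 0;0 -4 -1.5 -85 0;0 -4 -1.5 -85 0"}}

```text
time: 11.28
ee_pos: [0.6161, 0.0673, 0.1654]
tcp_rot: [-178.3, 0.1, -171.9]
wrist_force: [-0.8, -0.3, 0.3]
opening: 0.0003
```

```bash
python3 - <<'E'
from h import *
o=get_obs();print(o['ee_pos'],o['tcp_rot'],o['wrist_force'])
t=camera('top')[:,:,::-1];s=camera('side')[:,:,::-1]
a=cv2.resize(t[160:240,240:320],(400,400));b=cv2.resize(s[170:270,270:370],(400,400))
cv2.imwrite('pics/a7.png',np.hstack([a,b]))
E
```

```text
[0.61608367 0.06727096 0.16543619] [-1.78294919e+02  8.37696521e-02 -1.71943200e+02] [-0.80787758 -0.32070489  0.27485555]
```

View pics/a7.png

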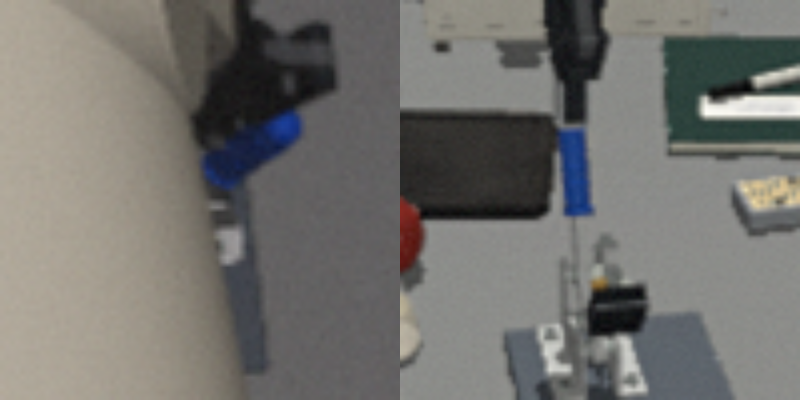

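Request:
{"method": "play_rows", "body": {"commands": "0 0.7 -5 -6 0;0 1.4 -9 -8 0;0 2 -14 -10 0;0 3.5 -24 -15 0;0 4.7 -32 -21 0;0 5.9 -40 -27 0;0 7 -47 -35 0;0 7.9 -53 -43 0;0 7.9 -53 -43 0"}}

```text
time: 12.13
ee_pos: [0.6234, 0.0121, 0.1192]
tcp_rot: [-178.3, -0.1, -172.1]
wrist_force: [-0.5, 0.2, -1.2]
opening: 0.0001
```

```bash
python3 - <<'E'
from h import *
o=get_obs();print(o['ee_pos'],o['tcp_rot'],o['wrist_force'])
t=camera('top')[:,:,::-1];s=camera('side')[:,:,::-1]
a=cv2.resize(t[160:240,240:320],(400,400));b=cv2.resize(s[170:270,270:370],(400,400))
cv2.imwrite('pics/a8.png',np.hstack([a,b]))
E
```

```text
[0.62338603 0.01210061 0.11918507] [-1.78297260e+02 -1.37321324e-01 -1.72076523e+02] [-0.52879516  0.15956439 -1.18503302]
```

View pics/a8.png

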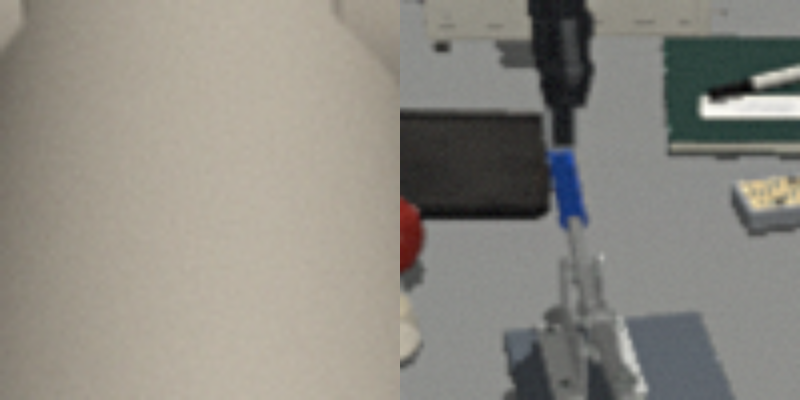

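Request:
{"method": "play_rows", "body": {"commands": "0 0.5 -3 -4 0;0 1 -6 -8 0;0 1.3 -8.5 -13 0;0 1.6 -11 -19 0;0 1.9 -13 -24 0;0 2.2 -15 -29 0;0 2.4 -16 -33 0;0 2.5 -17 -37 0;0 2.5 -17 -37 0"}}

```text
time: 12.98
ee_pos: [0.6262, -0.0036, 0.0836]
tcp_rot: [-178.3, -0.0, -172.0]
wrist_force: [-0.1, -0.3, -0.0]
opening: -0.0003
```

```bash
python3 - <<'E'
from h import *
s=camera('side')[:,:,::-1]
b=cv2.resize(s[170:310,270:410],(580,580),interpolation=2)
cv2.imwrite('pics/a9.png',b)
E
```

```text
(no output)
```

View pics/a9.png

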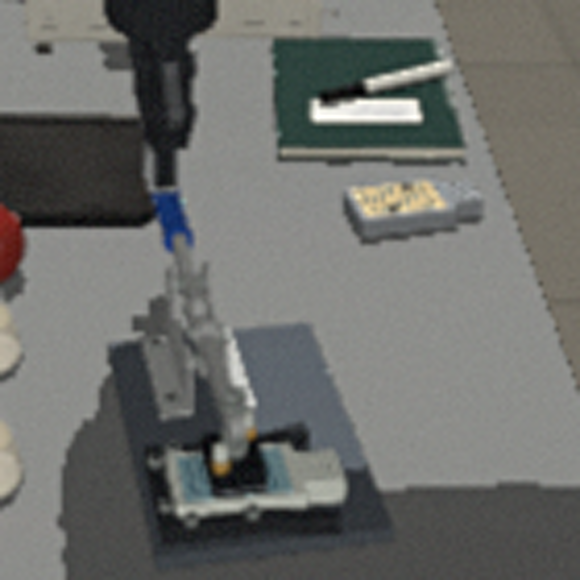

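Request:
{"method": "play_rows", "body": {"commands": "0 0 0 -2 0;0 0 0 -4 0;0 0 0 -6 0;0 0 0 -8 0;0 0 0 -9 0;0 0 0 -9 0"}}

```text
time: 13.53
ee_pos: [0.6265, -0.0033, 0.0754]
tcp_rot: [-178.3, 0.0, -172.0]
wrist_force: [0.1, 0.4, 0.1]
opening: 0.0001
```

Request:
{"method": "play_rows", "body": {"commands": "0 0 0 40 0;0 0 0 80 0;0 0 0 120 0;0 0 0 160 0;0 -30 -30 170 0;0 -60 -60 170 0;0 -90 -90 170 0;0 -120 -120 170 0;0 -150 -150 170 0;0 -150 -150 170 0"}}

```text
time: 14.37
ee_pos: [0.4731, -0.1565, 0.247]
tcp_rot: [-178.2, 0.1, -172.2]
wrist_force: [-0.6, -0.0, 0.2]
opening: -0.0004
```

Request:
{"method": "play_rows", "body": {"commands": "0 -20 -40 0 0;0 -40 -80 0 0;0 -50 -120 0 0;0 -50 -160 0 0;0 -50 -160 0 0"}}

```text
time: 14.78
ee_pos: [0.4256, -0.3184, 0.2453]
tcp_rot: [-178.2, 0.0, -172.2]
wrist_force: [1.8, -0.7, 0.4]
opening: 0.0003
```

```bash
python3 - <<'E'
from h import *
o=get_obs();print(o['ee_pos'],o['time'],o['wrist_force'])
t=camera('top')[:,:,::-1];s=camera('side')[:,:,::-1]
cv2.imwrite('pics/t10.png',t);cv2.imwrite('pics/s10.png',s)
a=cv2.resize(t[130:270,190:330],(400,400),interpolation=2);b=cv2.resize(s[185:305,275:395],(400,400),interpolation=2)
cv2.imwrite('pics/a10.png',np.hstack([a,b]))
O=np.array([591,231.]);yaw=np.radians(8.44);ey=np.array([-np.sin(yaw),np.cos(yaw)])
for n,im in(('top',t),('side',s)):
    h=cv2.cvtColor(np.ascontiguousarray(im),cv2.COLOR_BGR2HSV);m=cv2.inRange(h,(110,150,50),(130,255,255))
    k,l,st,ce=cv2.connectedComponentsWithStats(m)
    for i in range(1,k):
        if st[i,4]>40 and 200<ce[i][0]<360 and 170<ce[i][1]<270: print(n,st[i],ce[i].round(1))
    for th in(0,.1,.37):
        print(th,[proj(n,[*((O+ey*(-150-(L*np.cos(th)-4*np.sin(th))))/1e3),(62+L*np.sin(th)+4*np.cos(th))/1e3]).round(1) for L in(40,80,120)])
E
```

```text
[ 0.42559574 -0.31835192  0.24533879] 14.7833 [ 1.77032168 -0.72456335  0.41771901]
top [296 188  34  11 227] [312.2 192.3]
0 [array([296.2, 194.2]), array([312.9, 192. ]), array([329.6, 189.8])]
0.1 [array([295.8, 193.9]), array([312.4, 191.3]), array([329.2, 188.8])]
0.37 [array([293.9, 193.2]), array([309.4, 189.8]), array([325.5, 186.3])]
side [200 180  18  11  91] [210.9 184.3]
side [306 214   9  17  66] [309.9 220.8]
0 [array([312.3, 228.5]), array([310. , 221.1]), array([307.9, 214.3])]
0.1 [array([312.3, 227.3]), array([310.1, 218.8]), array([307.9, 210.8])]
0.37 [array([312.5, 224.8]), array([310.3, 213.5]), array([308.2, 202.7])]
```

View pics/a10.png

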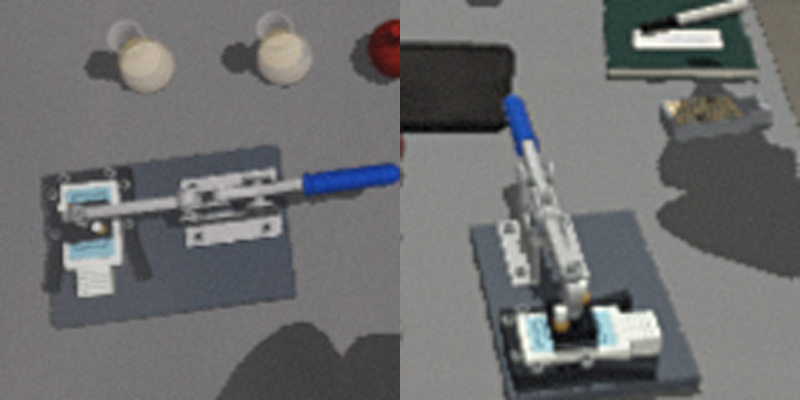

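```bash
python3 - <<'E'
from h import *
t=cv2.imread('pics/t10.png');s=cv2.imread('pics/s10.png')
cv2.imwrite('pics/a11.png',np.hstack([cv2.resize(t[182:242,198:248],(330,396),interpolation=2),cv2.resize(s[265:305,300:350],(460,396),interpolation=2)]))
O=np.array([591,231.]);yaw=np.radians(8.44);ex=np.array([np.cos(yaw),np.sin(yaw)]);ey=np.array([-ex[1],ex[0]])
for n in('top','side'):
  for x in (37,-62): print(n,x,[proj(n,[*((O+ex*x+ey*y)/1e3),.028]).round(1) for y in((25,-25) if x>0 else (15,-15))])
E
```

```text
top 37 [array([210.1, 194. ]), array([230. , 191.4])]
top -62 [array([217.2, 232.8]), array([229.4, 231.2])]
side 37 [array([311.6, 291.9]), array([308.3, 278.5])]
side -62 [array([352.1, 284.4]), array([349.1, 276.6])]
```

View pics/a11.png

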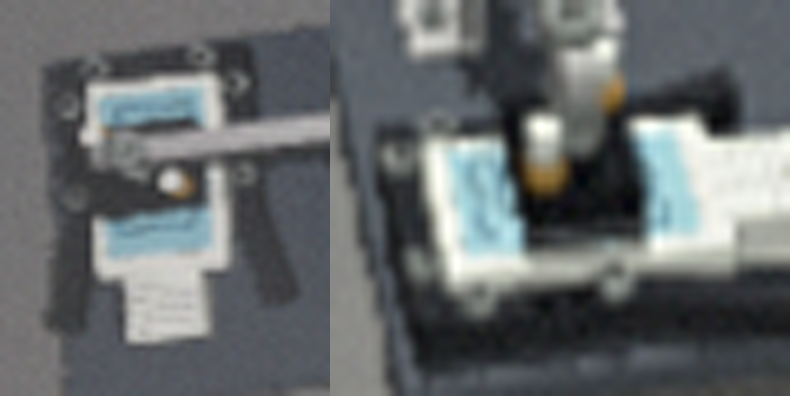

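```bash
python3 -c "
from workcell import *
print(job_done())"
```

```text
the job is handed in; nothing more can be done
None
```

The cartridge is home against the end stop, the lever is locked with the port block clamped on it, and I handed the job in at about 15 s of the 42 s allowed.

- **Cartridge:** I pushed it in with shut fingers while the clamp was still open. It stopped dead at the same depth, within about 0.5 mm, for centre, left and right pushes of 20 to 35 N. In the last pictures its front edge is at the stop, and the port block sits centrally on the window.
- **Lever:** I pushed the grip down along its arc past the dead point. Afterwards the fingertips met no force down to z 75.4 mm, where the locked grip's top should be. The seen grip centres match the locked prediction to within 1 px: side image row 220.8 against 221.1, top image column 312.2 against 312.9.
- **Hand and surroundings:** The hand finished well clear, over 0.2 m above the bench, and nothing else was seen to have moved.

Three things were less than ideal:
- **Wrist turn:** The last joint reached its limit on the way in. That left about 1.7° of tool tilt for the rest of the job, and I had to turn the hand about 160°. Neither affected the result.
- **Image reading of the cartridge:** One early picture suggested the cartridge was about 1.5° skewed at home, with the tab end 1 to 2 mm off in the top view and up to 5 mm off in the side view. I judged that as pixel error, because the left and right pushes agreed.
- **Push force:** The left and right check pushes reached 32 to 35 N sideways with 21 to 24 N vertical, about 38 to 43 N in all. That was through the fingertips, not the arm or the gripper's body.

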